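# Nest the hardware boxes, largest first

## Robot

A 6-joint arm with a two-finger parallel gripper is mounted at the origin on the work surface; the furniture and walls round the work are solid. World frame = base frame: x ahead of the robot, y to its left, z up, the work surface at z = 0. Lengths are in mm, angles in rad, forces in N, time in s.
With the tool pointing down it reaches from about 350 to 875 mm from the base axis. Payload 4.2 kg.
Tool frame: the origin (TCP) lies on the mounting face of the last link; the fingertips stand 173 mm ahead of it and the grasp point (between the pads) lies grip_point_offset ahead of it (grip_point_offset is the distance from the TCP to the grasp point, in mm); z points along the fingers, y is the line along which they close (so a half turn about z gives the same grasp; the last joint's range is limited). The gripper opens to 85 mm and grips with 20 to 120 N. Pads are 22 mm wide; open, the fingers measure 114 mm over their backs; the gripper's body (76 mm by 85 mm) begins 54 mm behind the grasp point. The pads swing forward as they close: fully open they stand 13 mm farther back than shut.
Start: joints at [1.464, 0.385, 0.008, 0, -1.194, -0.259], TCP at [223.527, 583.64, 404.712] pointing down, gripper open.
Joint ranges: [-3.14, 3.14], [-1.21, 2.06], [-1.07, 1.41], [-3.16, 2.05], [-2.99, -0.16], [-3.1, 3.1]. Speed limits (rad/s): [2.79, 2.79, 3.14, 3.14, 3.14, 3.14].

## Interface

Orientations are given as a unit quaternion [x, y, z, w].
In Python, from bench import read_state, get_image, job_done, recognise, place_of, grip_point_offset gives the robot as it stands. The module is installed in compiled form; this text tells all that it offers.
- The arm moves only by the tool carry_out, never from a script. Its arguments are lists of equal length, an entry for each row: "slide": the shift along the tool's x, y, z in m, a list of three; "roll": the turn about the tool's z in degrees; "claw": the finger opening in m, from 0 to 0.0854. A call has 1 to 8 rows; each row is the pose to reach, as a shift and turn from the pose commanded when the call began, along the tool's axes at that moment; what a row does not reach only later rows make up. A row lasts 1/8 s, in which the tool goes at most 62.5 mm and 10.7 degrees, less where a joint would pass 70% of its speed; a pose out of reach is approached as far as the arm can. A call with a gripper value outside its range is refused whole. The fingers move at their own pace and stop on an object; the grip force is fixed at half the most. Time passes only in rows, so rows that repeat a pose let the fingers close. It gives the time, the measured TCP pose, the force, the opening and the grip force at its end, in the units of the state.
- read_state(): the state, without advancing time (a new reading comes with each control period).
- get_image(name): name is "side" or "top"; returns a dict with "img" (480x640x3 uint8, red, green, blue), "z_map" (480x640 float32, mm along the optical axis (not along the pixel's ray), 0 where there is no reading), "mtx" (3x3 intrinsics, pixels), "world_from_camera" (4x4, takes a point from camera to world coordinates). Camera axes: x right, y up, looking along -z (the intrinsics and any distortion apply to the point x, -y, -z); pixel columns grow to the right and rows downward; lengths in mm; the calibration is good to about 2 mm. A picture is of the moment at which its call begins.
- job_done(): hands the job in; it is judged then, once.
Trained networks look in a picture, given as the dict that the camera call returned (one of the last four; its "shot" number tells which), for a name from the list of things; names that differ only in an ending like _2 or _b are one class to them, and where a whole thing is asked for, a point or a joint stands for the part that bears it (a point fixed in the world has none). Each returns a list of dicts, best first, with "conf" (0 to 1); they miss things now and then, are a little off and sometimes report something else, mostly with a low value. They report only what shows in the picture. A call takes as long as a camera call. They do not tell look-alikes from the thing itself.
- recognise(picture, thing): "at" ([column, row] in pixels, amid what is visible of it).
- place_of(picture, thing): "at" ([column, row] in pixels: a listed point, or the origin of a listed thing).
The state is a dict: "clock": time; "joints": joint angles; "joint_vel": joint speeds; "joint_efforts": joint torques, N m; "position": TCP position; "ee_rot": TCP orientation; "contact_force": force on the tool from outside, world axes, zero at the start; "wrist_torque": the same for the moment, N m; "gripper_width": finger opening in mm; "grasp_force": force on a finger pad.
Only numpy, scipy, OpenCV 4.12 (cv2) and the standard library are available. Lean on these libraries where they do the work, as an engineer would, in place of code of your own. Each camera call takes 0.05 s, during which the arm holds its last target. There are 200 camera calls.

## Task

Put the set of wooden hardware boxes away as one nest: first set the plain open bin from the sloping rack down inside the shallow tray on the saw table, then put the small caddy with the bar handle inside the bin. Each must sit upright, flat on the floor of the one round it, and the tray stays flat on the table. Leave the block plane, the tape measure and the spring clamp where they are.

Things in the scene. Friction and masses are not known exactly. Their poses are not given: they have to be found in the camera images.
- rack: Fixed plywood rack, 250 (y) x 150 (x) x 95 mm high. Its seat slopes 30 degrees, low at the front (rack -x, towards the robot), with an 18 mm lip along the low edge and 14 mm battens that part it into two places 130 mm apart in y. Bin and caddy stand in them, either way round, leaning with the seat, tops towards the robot. Origin: centre of underside; x front to back, z up.
- tray: The largest box: shallow open plywood tray, outside 126 (x) x 88 (y) x 42 (z) mm, walls and floor 5 mm (inside 116 x 78 mm), about 0.7 kg, loose, flat on the table. Origin: centre of its underside; x along its long side, z up.
- bin_center (a point): Centre of the middle box: plain open light wooden bin, outside 100 (x) x 62 (y) x 90 (z) mm, walls and floor 4 mm (inside 92 x 54 mm). 45 mm above its underside, 45 mm below its rim. z towards the open top, x along its long side (up the slope on the rack). Leans 30 degrees at first. Fits the tray with its long side along the tray's, either way round.
- caddy_center (a point): Middle of the smallest box: wooden caddy, outside 80 (x) x 44 (y) x 130 (z) mm, 65 mm above its underside. Open box 36 mm high; its two ends rise to 130 mm and hold a bar handle along x, 16 x 16 mm, 70 mm long, whose middle lies 50 mm from this point along +z. x is the long side (up the slope on the rack). Leans 30 degrees at first. Fits the bin lengthwise, either way round.
- bin: The bin, loose, about 0.16 kg, empty; origin at the centre of its underside, axes as bin_center. In the tray it has 8 mm to spare on every side and its rim stands 53 mm above the tray's rim.
- caddy: The caddy, loose, about 0.13 kg; origin on the plane of its underside, 10 mm from its middle along +x, axes as caddy_center. In the bin it has 6 mm to spare at each end and 5 mm at each side, and the middle of its handle stands 29 mm above the bin's rim.
- plane: Block plane, 48 x 150 x 62 mm, loose bystander. Origin: centre of its underside.
- tape: Tape measure, 36 x 94 x 69 mm, loose bystander. Origin: centre of its underside.
- clamp: Spring clamp, 55 x 119 x 26 mm, lying flat, loose bystander. Origin: centre of its underside.
There are look-alikes about, which are no part of the job. What is shaped like the bin but turquoise is not meant.

How it is judged (in metres and radians):
On the way, in this order (a step that is already met when the one before it is completed fails the run):
1. the bin sits flat inside the tray (x of bin_center in the frame of tray between -0.014 and 0.014 m and y of bin_center in the frame of tray between -0.014 and 0.014 m and z of bin_center in the frame of tray between 0.04 and 0.056 m and angle between the z axis of bin_center and the z axis of tray, either way round below 0.08 rad and angle between tray's own z axis and vertical below 0.06 rad and height (world z) of tray below 0.01 m), for 0.2 s.
2. the caddy sits flat inside the bin, which is in the tray (all of step 1 and x of caddy_center in the frame of bin_center between -0.012 and 0.012 m and y of caddy_center in the frame of bin_center between -0.011 and 0.011 m and z of caddy_center in the frame of bin_center between 0.015 and 0.031 m and angle between the z axis of caddy_center and the z axis of bin_center, either way round below 0.1 rad), for 0.2 s.
At the end, for the whole second after the job is handed in: Bin on the tray floor (centred within 14 mm, 6 mm of seated height, 4.5 degrees), caddy on the bin floor (within 12 mm lengthwise, 11 mm across, 6 mm of seated height, 5.5 degrees), tray flat on the table (3.5 degrees, underside below 10 mm), all at rest (all of step 2 and linear speed of each of bin, caddy, tray below 0.02 m/s); the robot touches nothing.
It fails at once if the block plane is pushed more than 40 mm from its place (distance of plane from where it was at the start of the episode above 0.04 m).
It fails at once if the tape measure is pushed more than 40 mm from its place (distance of tape from where it was at the start of the episode above 0.04 m).
It fails at once if the spring clamp is pushed more than 40 mm from its place (distance of clamp from where it was at the start of the episode above 0.04 m).
It also fails if it takes over 64 s, if anything falls off the work surface, if the arm or the gripper's body presses on something with over 40 N, if the wrist force passes 120 N, or if a joint passes its speed limit or range.

## Working session

There is one attempt and no reset: what is moved stays moved. The work goes in short steps, Python scripts to look and compute and a tool call to move; the robot and the scene stay as the last step left them, time stands still between calls to the robot, and variables do not carry over. Pictures are saved under pics/ and viewed, at most 10 in all, crops included, and the job is handed in when it is done.

Besides the shell and the picture viewer there is one more tool, called after "Call:" as a command line: name --pt "numbers of a row" for each row, then --argument value for the rest. carry_out: Moves the arm, as the interface text tells. Its arguments: {"type":"object","properties":{"slide":{"type":"array"},"roll":{"type":"array"},"claw":{"type":"array"}},"required":["slide","roll","claw"]}

```bash
mkdir -p pics; cat > h.py <<'E'
import numpy as np, cv2
from scipy.spatial.transform import Rotation as R
from bench import *
def px2w(p,uv,z=None):
    u,v=uv; K=p["mtx"]; T=np.array(p["world_from_camera"])
    if z is None:
        a=p["z_map"][int(v)-1:int(v)+2,int(u)-1:int(u)+2]; a=a[a>0]
        z=np.median(a) if len(a) else 0
    c=np.array([(u-K[0][2])/K[0][0]*z,-(v-K[1][2])/K[1][1]*z,-z,1])
    return (T@c)[:3]
def cloud(p):
    K=np.array(p["mtx"]);T=np.array(p["world_from_camera"]);z=p["z_map"]
    v,u=np.mgrid[:480,:640]
    c=np.stack([(u-K[0,2])/K[0,0]*z,-(v-K[1,2])/K[1,1]*z,-z],-1)
    return c@T[:3,:3].T+T[:3,3]
def save(p,n): cv2.imwrite("pics/"+n,p["img"][:,:,::-1])
E
python3 - <<'E'
from h import *
s=read_state();print({k:np.round(v,3) for k,v in s.items()}); 
try: print(grip_point_offset)
except Exception as e: print(e)
for n in("side","top"):
    p=get_image(n);save(p,n+"0.png");print(n,p.get("shot"),np.round(p["mtx"],1).tolist(),np.round(p["world_from_camera"],2).tolist())
    for t in("rack","tray","bin_center","caddy_center","bin","caddy","plane","tape","clamp"):
        for f in(recognise,place_of):
            print(t,f.__name__,[(np.round(d["at"],0).tolist(),round(d["conf"],2),np.round(px2w(p,d["at"])).tolist()) for d in f(p,t)[:4]])
E
```

```text
{'clock': np.float64(0.0), 'joints': array([ 1.464,  0.386,  0.007, -0.   , -1.194, -0.259]), 'joint_vel': array([ 0.001,  0.001,  0.001,  0.001, -0.   ,  0.001]), 'joint_efforts': array([-1.0000e-03, -3.9228e+01,  1.8840e+01,  4.1860e+00, -5.0000e-03,
       -0.0000e+00]), 'position': array([223.452, 583.458, 403.602]), 'ee_rot': array([ 0.983, -0.182, -0.   ,  0.001]), 'contact_force': array([ 0.475, -0.215, -0.325]), 'wrist_torque': array([0.012, 0.004, 0.024]), 'grasp_force': np.float64(0.0), 'gripper_width': np.float64(85.121)}
154.70000000000002
side 1 [[455.4, 0.0, 326.5], [0.0, 455.4, 230.9], [0.0, 0.0, 1.0]] [[0.7, -0.48, 0.53, 1017.92], [0.71, 0.46, -0.52, -604.04], [0.0, 0.75, 0.67, 740.06], [0.0, 0.0, 0.0, 1.0]]
rack call [([349.0, 267.0], 0.79, [644.0, -177.0, 147.0])]
rack call [([370.0, 177.0], 0.71, [360.0, 214.0, 10.0]), ([348.0, 252.0], 0.6, [638.0, -176.0, 181.0])]
tray call [([249.0, 281.0], 0.84, [431.0, -258.0, 4.0])]
tray call [([251.0, 286.0], 0.8, [446.0, -264.0, 5.0])]
bin_center call [([330.0, 224.0], 0.94, [598.0, -182.0, 224.0]), ([236.0, 377.0], 0.64, [6
[... 1650 characters left out ...]
31.0, 232.0], 0.89, [511.0, -116.0, 58.0]), ([456.0, 195.0], 0.75, [603.0, -417.0, 62.0])]
bin call [([326.0, 228.0], 0.77, [520.0, -102.0, 64.0]), ([464.0, 179.0], 0.75, [645.0, -437.0, 62.0])]
caddy call [([274.0, 250.0], 0.9, [445.0, 10.0, 172.0])]
caddy call [([271.0, 237.0], 0.81, [482.0, 20.0, 135.0])]
plane call [([296.0, 288.0], 0.68, [377.0, -32.0, 46.0])]
plane call [([295.0, 290.0], 0.65, [372.0, -31.0, 44.0])]
tape call [([188.0, 302.0], 0.8, [339.0, 217.0, 60.0])]
tape call [([191.0, 300.0], 0.65, [345.0, 212.0, 56.0])]
clamp call [([237.0, 293.0], 0.84, [365.0, 110.0, 23.0])]
clamp call [([237.0, 295.0], 0.92, [361.0, 109.0, 24.0]), ([272.0, 237.0], 0.68, [480.0, 19.0, 141.0])]
```

View pics/side0.png

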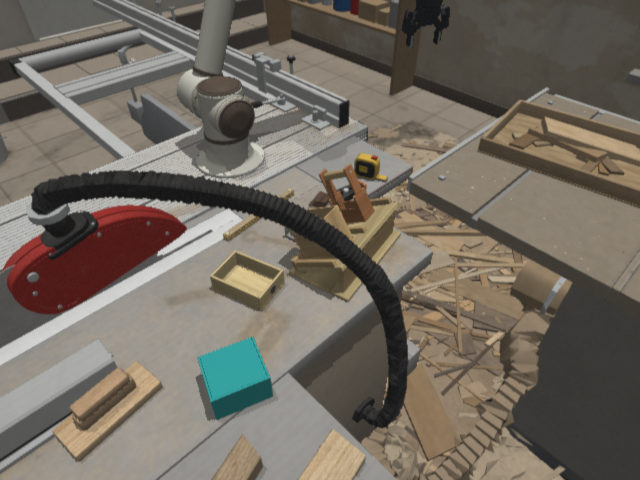

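View pics/top0.png

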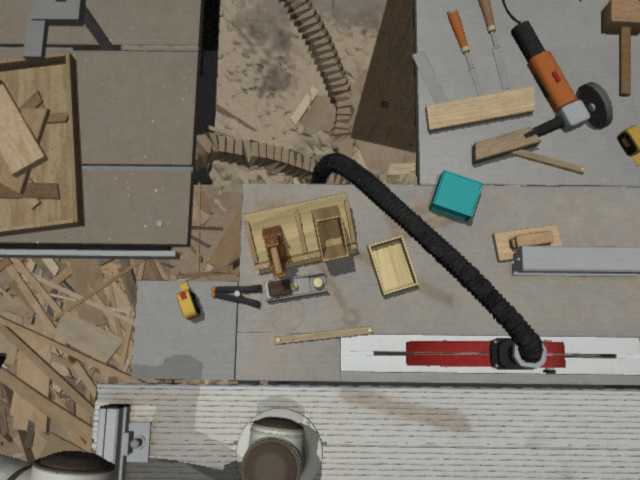

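The side view shows the tray at (248,280), with the bin and caddy on the rack partly behind the hose, and a turquoise look-alike at (236,377). In the top view the wooden bin on the rack is at (333,235), the caddy at (275,250), the tray at (393,266), and the turquoise box at (457,195). There are two bin candidates: (333,235) is wooden and on the rack, so it fits. (457,195) is turquoise, so it doesn't. I'll confirm with one crop.

```bash
python3 - <<'E'
from h import *
p=get_image("top");c=cloud(p)
np.savez("top.npz",c=c,img=p["img"])
im=p["img"][180:330,230:430][:,:,::-1]
cv2.imwrite("pics/crop.png",cv2.resize(im,None,fx=4,fy=4,interpolation=cv2.INTER_CUBIC))
z=c[...,2]
def box(m,name):
    P=c[m][:,:2].astype(np.float32); r=cv2.minAreaRect(P); print(name,len(P),np.round(r[0],1),np.round(r[1],1),round(r[2],1))
def roi(u0,u1,v0,v1):
    m=np.zeros(z.shape,bool);m[v0:v1,u0:u1]=1;return m
t=roi(365,420,230,300)
box(t&(z>34)&(z<50),"tray rim")
# hose height near
for (u,v) in [(350,165),(375,190),(400,215),(425,235),(450,262),(480,293),(510,325)]: print((u,v),np.round(c[v,u]))
np.set_printoptions(linewidth=220)
print("z map rack, cols 246..360 step 4; rows 196..276 step 4")
print(np.round(z[192:280:4,246:362:4]).astype(int))
E
```

```text
tray rim 406 [ 436.2 -264.3] [127.3  89.3] 18.1
(350, 165) [ 638. -155.  182.]
(375, 190) [ 562. -205.  248.]
(400, 215) [ 501. -254.  277.]
(425, 235) [ 455. -299.  303.]
(450, 262) [ 400. -346.  308.]
(480, 293) [ 340. -400.  315.]
(510, 325) [ 280. -460.  297.]
z map rack, cols 246..360 step 4; rows 196..276 step 4
[[  -5    3  -11   -4    4   -2   -7    2   -4    3    4    2   -1    4  -13   -1   -5    1   -8   -2   -1    1   -1   -5   -3   -6    3   -2    0]
 [   4    1   -2    4   -4   -5    1   -3    4   -6   -4   -3    1    0   -4    1    2   -3    6   -2   -4   90   94   95   87   94   -1   -1   -4]
 [  -4    1    0   -2   -4   -1   -2   -2   -6   -5   -6    2   -3    3   -2   -5   91   92   93  100   87   93   90   91   91   87    0   -3    0]
 [   3    0   -4   -1   -5   -8   -2   -6    1   -3    3   85   94   94   93   94   90   94   87   86   87   86   91   82   80   97   -1    4    2]
 [   4    1   -3    0    1   -8   89   93   94   93   98   94   90   88   90   84   85   85   87   91   90  101  103   81   78   97   -4   -2    2]
 [1473    4   85   87   88   92   95   9
[... 1776 characters left out ...]
2  157   72   77   45   51   49    6    6    7   12    9  110  115    2    0   -3    2   -5    2    7    1]
 [  -1   -2   -3   42   46   43   79  156  157   97   92    8    6   11    7    0    5    2    0   -1    2   -1   -2   -3    1    1   -3    2   -2]
 [  -2   -2   -7   48   42    8   95  103  151  120    3    1   -1   -2   -2   -1   -4   -6   -5    4   -4    1   -1   -2    1    0   -6   -4   -2]
 [   1   -2    0    8   11    8   -5  126  150  134    1   -3   -1    4   -2    5    3    1   -1   31   -9    1    0    4    6   -1   -2    0   -1]
 [  -2   -2    5   -6   -6   -3    1  148  152  146   -3   -2   -1   35   37   31   19    5   17    5   -2   -5   -2   -1   -2    3   -1   -6   -3]]
```

View pics/crop.png

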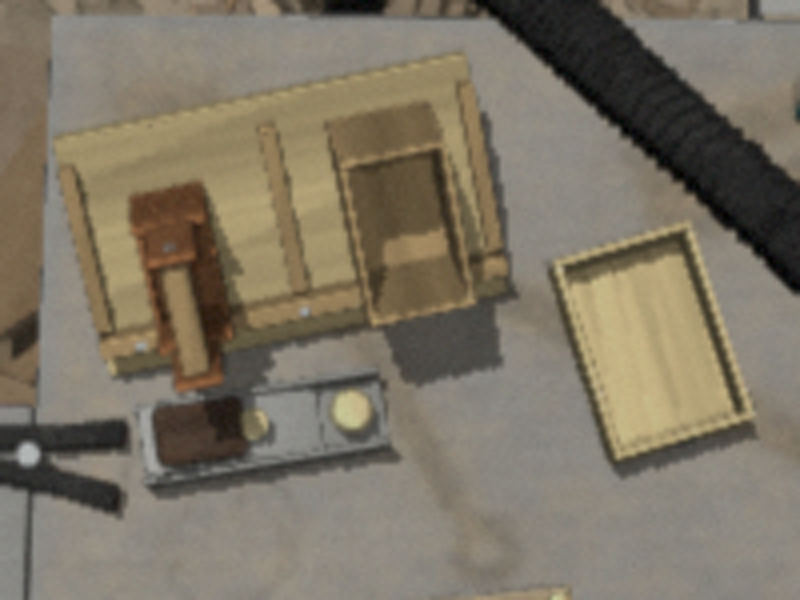

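Confirmed: the bin on the rack is wooden, with its rim corners at crop (345,165), (440,148), (473,300), (375,322). The caddy with the bar handle is at crop (180,290). The tray's long side runs along yaw of about 18°. Next I'll fit the poses from the depth map.

```bash
cat > fit.py <<'E'
from h import *
d=np.load("top.npz");c=d["c"];img=d["img"].astype(int)
def roi(u0,u1,v0,v1):
    m=np.zeros(c.shape[:2],bool);m[v0:v1,u0:u1]=1;return m
from scipy.optimize import minimize
def axes(y):
    y=np.radians(y);h=np.array([np.cos(y),np.sin(y),0]);l=np.array([-np.sin(y),np.cos(y),0]);k=np.array([0,0,1.])
    return h*np.cos(np.pi/6)+k*.5, l, -h*.5+k*np.cos(np.pi/6)
# rack seat plane normal -> yaw
P=c[roi(262,300,210,250)];
P=P[(P[:,2]>30)&(P[:,2]<92)]
best=max(((np.histogram(P@axes(y)[2],bins=np.arange(-400,0,4))[0].max(),y) for y in np.arange(0,30,.5)));print("seat yaw",best)
P=c[roi(308,358,203,266)]
res=[]
for y in np.arange(5,22,1.):
    s,l,n=axes(y);q=np.stack([P@s,P@l,P@n],1)
    q=q[P[:,2]>100]
    for n0 in np.arange(q[:,2].max()-25,q[:,2].max(),1):
        a=q[abs(q[:,2]-n0)<4]
        if len(a)<60: continue
        r=cv2.minAreaRect(a[:,:2].astype(np.float32)); 
        res.append((len(a),y,n0,r))
res.sort(key=lambda t:-t[0])
for k,y,n0,r in res[:5]:
    s,l,n=axes(y); w=r[0][0]*s+r[0][1]*l+n0*n
    print("bin rim",k,y,round(n0),np.round(r[1],1),round(r[2],1),"centre",np.round(w,1))
# handle
P=c[roi(262,290,225,280)];col=img[roi(262,290,225,280)]
m=(P[:,2]>140)&(P[:,2]<200)
Q=P[m];
print("caddy hi pts",len(Q))
light=m&(col[:,0]>130)&(col[:,2]>70)
B=P[light]; print("bar",len(B),np.round(B.mean(0),1),np.round(B.min(0)),np.round(B.max(0)))
r=cv2.minAreaRect(B[:,:2].astype(np.float32));print(np.round(r[0],1),np.round(r[1],1),r[2])
r=cv2.minAreaRect(Q[:,:2].astype(np.float32));print("all",np.round(r[0],1),np.round(r[1],1),r[2])
E
python3 fit.py
```

```text
seat yaw (np.int64(491), np.float64(11.0))
caddy hi pts 366
bar 135 [423.2   7.3 159.3] [388.  -2. 141.] [450.  17. 176.]
[418.9   6.7] [62.5 15.2] 6.899611949920654
all [435.3   9. ] [95.1 27.7] 12.236791610717773
```

```bash
cat >> fit.py <<'E'
print("----")
P=c[roi(306,360,200,268)];P=P[(P[:,2]>60)&(P[:,2]<175)]
for y in (10,11,12,13,14):
    s,l,n=axes(y);q=np.stack([P@s,P@l,P@n],1)
    h,e=np.histogram(q[:,2],bins=np.arange(-350,0,4))
    big=[(int(e[i]),int(h[i])) for i in range(len(h)) if h[i]>25]
    nm=None
    for n0 in np.arange(-350,0,2):
        k=(abs(q[:,2]-n0)<5).sum()
        if k>60: nm=n0
    if y==12: print(big)
    # rim: top-most populated layer
    n0=np.median(q[q[:,2]>np.percentile(q[:,2],99)-14][:,2]); a=q[abs(q[:,2]-n0)<6]
    r=cv2.minAreaRect(a[:,:2].astype(np.float32)); lo,hi=np.percentile(a,2,0),np.percentile(a,98,0); m=(lo+hi)/2
    print(y,round(n0,1),len(a),np.round(hi-lo),np.round(r[1]),round(r[2],1),"centre",np.round(m[0]*s+m[1]*l+n0*n,1))
E
python3 fit.py | sed -n '/----/,$p'
```

```text
----
10 -108.2 269 [101.  63.  10.] [102.  62.] 2.4 centre [ 480.2 -115.8  136.5]
11 -106.5 270 [101.  62.  10.] [102.  62.] 1.5 centre [ 480.1 -115.7  136.4]
[(-198, 196), (-194, 316), (-190, 215), (-186, 74), (-182, 91), (-178, 49), (-166, 29), (-162, 36), (-158, 32), (-154, 29), (-150, 33), (-146, 30), (-142, 40), (-138, 30), (-134, 41), (-126, 38), (-122, 31), (-118, 41), (-114, 38), (-110, 67), (-106, 138), (-102, 61)]
12 -104.6 272 [101.  62.  11.] [102.  62.] 0.7 centre [ 480.1 -115.8  136.4]
13 -102.8 271 [101.  61.  11.] [ 62. 102.] 89.7 centre [ 479.9 -115.8  136.3]
14 -100.8 270 [101.  62.  11.] [ 62. 102.] 88.9 centre [ 480.  -115.8  136.3]
```

The rim fit is clean: centre (480,-116,136), yaw 12.5°. The hose, at z of about 230–300, passes only about 40 mm from the tray's centre line and would foul the wrist. So I'll first drag the tray clear of it by its +y wall.

```bash
cat > go.py <<'E'
import sys
from h import *
# usage: x y z yaw(deg of tool x) for the grasp point
x,y,z,yaw=map(float,sys.argv[1:5])
s=read_state(); T=R.from_quat(s["ee_rot"]); p=np.array(s["position"])
X=T.as_matrix()[:,0]; cur=np.degrees(np.arctan2(X[1],X[0]))
d=T.inv().apply(np.array([x,y,z+154.7])-p)
roll=-((yaw-cur+180)%360-180)
g=p+154.7*T.as_matrix()[:,2]
print("t",round(float(s["clock"]),2),"grasp pt",np.round(g,1),"yaw",round(cur,1),"j",np.round(s["joints"],2),"F",np.round(s["contact_force"],1),"w",round(float(s["gripper_width"]),1),"gf",round(float(s["grasp_force"]),1))
print("slide mm",np.round(d,1),"roll",round(roll,1),"rows",round(max(np.linalg.norm(d)/62.5,abs(roll)/10.7),1))
E
python3 go.py 423 -224.5 245 -162
```

```text
t 1.95 grasp pt [223.5 583.6 250. ] yaw -21.0 j [ 1.46  0.38  0.01 -0.   -1.19 -0.26] F [ 0.8  0.7 -0.2] w 85.4 gf 0.0
slide mm [475.4 683.3   5.1] roll 141.0 rows 13.3
```

Call:
carry_out --pt "0.03 0.043 0" --pt "0.059 0.085 0" --pt "0.089 0.128 0" --pt "0.119 0.171 0" --pt "0.149 0.214 0" --pt "0.178 0.256 0" --pt "0.208 0.299 0" --pt "0.238 0.342 0" --roll '[9,18,27,36,45,54,63,72]' --claw '[0.0854,0.0854,0.0854,0.0854,0.0854,0.0854,0.0854,0.0854]'

```text
clock: 2.95
position: [323.4, 177.4, 405.1]
ee_rot: [-0.687, 0.727, 0.0, 0.001]
contact_force: [0.9, -0.0, -0.2]
gripper_width: 85.5
grasp_force: 0.0
```

```bash
python3 go.py 423 -224.5 245 -162
```

```text
t 2.95 grasp pt [323.6 177.6 250.4] yaw -93.2 j [ 0.95 -0.07 -0.55  0.   -1.09 -1.01] F [ 0.9 -0.  -0.2] w 85.5 gf 0.0
slide mm [ 395.7 -121.9    5.1] roll 68.8 rows 6.6
```

Call:
carry_out --pt "0.05 -0.015 0" --pt "0.099 -0.03 0" --pt "0.148 -0.046 0" --pt "0.198 -0.061 0" --pt "0.247 -0.076 0" --pt "0.297 -0.091 0" --pt "0.346 -0.107 0" --pt "0.396 -0.122 0.005" --roll '[8.6,17.2,25.8,34.4,43,51.6,60.2,68.8]' --claw '[0.06,0.06,0.06,0.06,0.06,0.06,0.06,0.06]'

```text
clock: 3.95
position: [425.1, -224.5, 400.3]
ee_rot: [-0.156, 0.988, -0.0, 0.001]
contact_force: [0.5, 0.4, 0.1]
gripper_width: 59.9
grasp_force: 0.0
```

```bash
python3 go.py 423 -224.5 32 -162
```

```text
t 3.95 grasp pt [ 425.5 -224.6  245.6] yaw -162.0 j [-0.15  0.14 -0.34  0.   -1.09 -1.11] F [0.5 0.4 0.1] w 59.9 gf 0.0
slide mm [  2.4   0.9 213.6] roll -0.0 rows 3.4
```

Call:
carry_out --pt "0.002 0.001 0.05" --pt "0.002 0.001 0.1" --pt "0.002 0.001 0.15" --pt "0.002 0.001 0.19" --pt "0.002 0.001 0.213" --pt "0.002 0.001 0.213" --pt "0.002 0.001 0.213" --pt "0.002 0.001 0.213" --roll '[0,0,0,0,0,0,0,0]' --claw '[0.06,0.06,0.06,0.06,0.06,0.0,0.0,0.0]'

```text
clock: 4.95
position: [423.5, -222.6, 188.1]
ee_rot: [-0.159, 0.987, -0.001, 0.002]
contact_force: [0.9, -5.5, -2.6]
gripper_width: 5.6
grasp_force: 2.5
```

```bash
python3 go.py 373 -165 34 -162
```

```text
t 4.95 grasp pt [ 424.1 -222.8   33.4] yaw -161.7 j [-0.14  0.43 -0.61  0.   -0.53 -1.11] F [ 0.9 -5.5 -2.6] w 5.6 gf 2.5
slide mm [29.9 70.6 -0.8] roll 0.3 rows 1.2
```

Call:
carry_out --pt "0 0 0" --pt "0.006 0.014 0" --pt "0.012 0.028 0" --pt "0.018 0.042 0" --pt "0.024 0.056 0" --pt "0.03 0.07 0" --pt "0.03 0.07 0" --pt "0.03 0.07 0" --roll '[0,0,0,0,0,0,0,0]' --claw '[0,0,0,0,0,0,0,0.06]'

```text
clock: 5.95
position: [372.2, -164.9, 187.2]
ee_rot: [-0.159, 0.987, 0.0, 0.0]
contact_force: [-0.4, 0.7, 0.4]
gripper_width: 21.1
grasp_force: 0.0
```

Call:
carry_out --pt "0 0 0" --pt "0 0 -0.05" --pt "0 0 -0.11" --pt "0 0 -0.17" --pt "0 0 -0.23" --roll '[0,0,0,0,0]' --claw '[0.06,0.06,0.0854,0.0854,0.0854]'

```text
clock: 6.58
position: [371.3, -165.3, 418.4]
ee_rot: [-0.158, 0.987, 0.0, -0.0]
contact_force: [1.0, 0.4, -0.0]
gripper_width: 85.4
grasp_force: 0.0
```

```bash
python3 go.py 505 -110.5 250 -167.5
```

```text
t 6.58 grasp pt [ 371.2 -165.3  263.7] yaw -161.8 j [-0.01 -0.01 -0.46 -0.   -1.12 -1.24] F [ 1.   0.4 -0. ] w 85.4 gf 0.0
slide mm [-144.2   10.3   13.7] roll 5.7 rows 2.3
```

Call:
carry_out --pt "-0.05 0.004 0" --pt "-0.1 0.007 0" --pt "-0.144 0.01 0" --pt "-0.144 0.01 0" --pt "-0.144 0.01 0.045" --pt "-0.144 0.01 0.09" --pt "-0.144 0.01 0.12" --pt "-0.144 0.01 0.12" --roll '[2,4,5.7,5.7,5.7,5.7,5.7,5.7]' --claw '[0.0854,0.0854,0.0854,0.0854,0.0854,0.0854,0.0854,0.0854]'

```text
clock: 7.58
position: [504.2, -111.2, 294.4]
ee_rot: [-0.109, 0.994, 0.0, -0.004]
contact_force: [-0.4, -0.6, 0.3]
gripper_width: 85.6
grasp_force: 0.0
```

```bash
python3 go.py 505 -110.5 122 -167.5; python3 - <<'E'
from h import *
p=get_image("side");save(p,"s1.png")
cv2.imwrite("pics/s1c.png",cv2.resize(p["img"][140:320,200:440][:,:,::-1],None,fx=3,fy=3))
p=get_image("top");c=cloud(p);z=c[...,2]
m=np.zeros(z.shape,bool);m[225:330,335:420]=1
m&=(z>34)&(z<50)&(c[...,1]<-130)
r=cv2.minAreaRect(c[m][:,:2].astype(np.float32));print("tray",m.sum(),r)
E
```

```text
t 7.58 grasp pt [ 503.1 -111.2  139.7] yaw -167.5 j [ 0.1   0.32 -0.41 -0.   -0.86 -1.45] F [-0.4 -0.6  0.3] w 85.6 gf 0.0
slide mm [-1.   0.5 17.7] roll -0.0 rows 0.3
tray 560 ((426.0958557128906, -189.4879913330078), (210.9788360595703, 88.48128509521484), 18.64462661743164)
```

View pics/s1c.png

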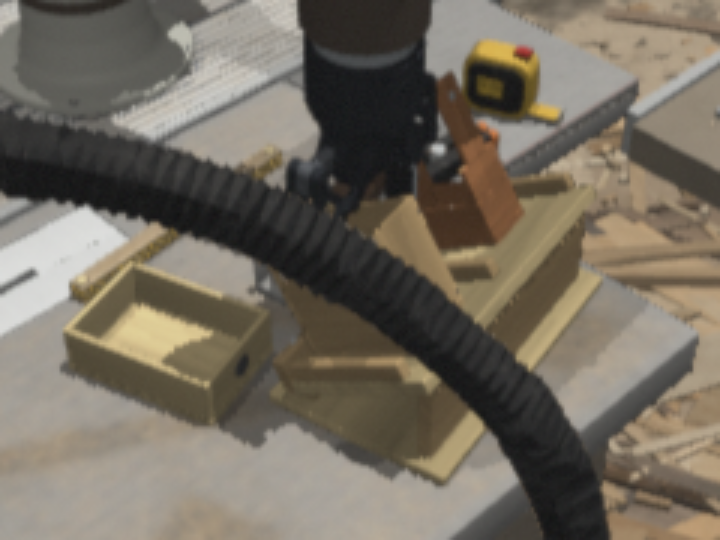

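The crop shows the fingers straddling the bin at (370,200) and the tray moved clear of the hose to (170,340). I'll lower and grip.

Call:
carry_out --pt "-0.001 0 0.018" --pt "-0.001 0 0.018" --pt "-0.001 0 0.018" --pt "-0.001 0 0.018" --pt "-0.001 0 0.018" --pt "-0.001 0 0.0" --pt "-0.001 0 -0.03" --pt "-0.001 0 -0.03" --roll '[0,0,0,0,0,0,0,0]' --claw '[0.0854,0.04,0.04,0.04,0.04,0.04,0.04,0.04]'

```text
clock: 8.68
position: [507.4, -110.3, 328.8]
ee_rot: [-0.109, 0.994, -0.0, 0.003]
contact_force: [0.3, 0.5, -3.3]
gripper_width: 61.2
grasp_force: 63.9
```

```bash
python3 go.py 505 -110.5 260 -167.5
```

```text
t 8.68 grasp pt [ 508.3 -110.2  174.1] yaw -167.4 j [ 0.1   0.28 -0.36  0.   -0.93 -1.45] F [ 0.3  0.5 -3.3] w 61.2 gf 63.9
slide mm [  1.9   0.3 -86. ] roll 0.1 rows 1.4
```

Call:
carry_out --pt "0 0 -0.04" --pt "0 0 -0.08" --pt "0 0 -0.08" --pt "0 0 -0.08" --roll '[0,0,0,0]' --claw '[0.04,0.04,0.04,0.04]'

```text
clock: 9.18
position: [506.2, -110.3, 404.8]
ee_rot: [-0.109, 0.994, 0.001, -0.002]
contact_force: [0.1, 0.0, -2.4]
gripper_width: 61.6
grasp_force: 64.5
```

```bash
python3 - <<'E'
from h import *
p=get_image("top");c=cloud(p);z=c[...,2]
m=(z>33)&(z<50)&(c[...,1]<-135)&(c[...,1]>-300)&(c[...,0]<455)&(c[...,0]>300)
k,l=cv2.connectedComponents(m.astype(np.uint8),connectivity=8)
for i in range(1,k):
    if (l==i).sum()>40: print("tray?",(l==i).sum(),cv2.minAreaRect(c[l==i][:,:2].astype(np.float32)))
a=p["img"][170:350,230:450][:,:,::-1];p=get_image("side");b=p["img"][130:310,200:420][:,:,::-1]
cv2.imwrite("pics/s2.png",cv2.resize(np.vstack([a,b]),None,fx=1.66*1,fy=1.66))
E
python3 go.py 386 -205 160 -162
```

```text
tray? 403 ((386.70587158203125, -202.74041748046875), (126.57412719726562, 88.64830017089844), 18.414207458496094)
t 9.28 grasp pt [ 505.7 -110.3  249.8] yaw -167.5 j [ 0.1   0.2  -0.25 -0.   -1.12 -1.45] F [ 0.  -0.2 -1.6] w 61.6 gf 64.4
slide mm [137.7 -66.4  90.3] roll -5.5 rows 2.8
```

View pics/s2.png

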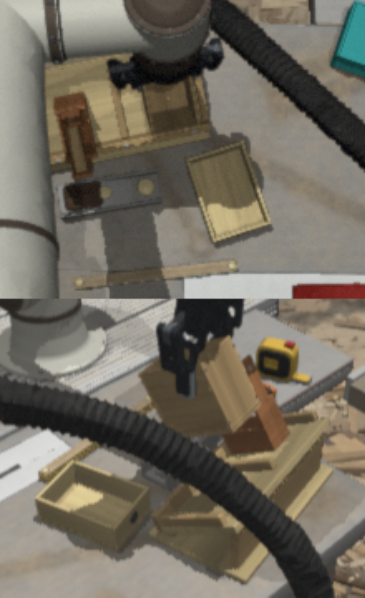

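The bin is held, still leaning about 30° (lower panel (200,370)). The tray is at (387,-203), yaw 18.4°. I'll touch the bin's low edge on the tray floor and swing it upright by dragging along an arc.

```bash
python3 go.py 379 -205.2 130 -161.6
```

```text
t 9.28 grasp pt [ 505.7 -110.3  249.8] yaw -167.5 j [ 0.1   0.2  -0.25 -0.   -1.12 -1.45] F [ 0.  -0.2 -1.6] w 61.6 gf 64.4
slide mm [144.4 -65.1 120.4] roll -5.9 rows 3.2
```

Call:
carry_out --pt "0.036 -0.016 0" --pt "0.072 -0.032 0" --pt "0.108 -0.049 0.01" --pt "0.144 -0.065 0.03" --pt "0.144 -0.065 0.07" --pt "0.144 -0.065 0.1" --pt "0.144 -0.065 0.12" --pt "0.144 -0.065 0.12" --roll '[-2,-4,-6,-6,-6,-6,-6,-6]' --claw '[0.04,0.04,0.04,0.04,0.04,0.04,0.04,0.04]'

```text
clock: 10.28
position: [379.5, -205.0, 284.6]
ee_rot: [-0.161, 0.987, 0.001, -0.003]
contact_force: [0.4, -0.6, -1.7]
gripper_width: 61.4
grasp_force: 64.3
```

```bash
python3 go.py 379 -205.2 94 -161.6;python3 - <<'E'
from h import *
p=get_image("top");a=p["img"][190:350,300:460][:,:,::-1];p=get_image("side");b=p["img"][170:330,180:340][:,:,::-1]
cv2.imwrite("pics/s3.png",cv2.resize(np.hstack([a,b]),None,fx=2.5,fy=2.5))
E
```

```text
t 10.28 grasp pt [ 378.5 -204.9  129.9] yaw -161.5 j [-0.12  0.2  -0.61 -0.   -0.77 -1.13] F [ 0.4 -0.6 -1.7] w 61.4 gf 64.3
slide mm [ 0.3 -0.1 35.9] roll 0.1 rows 0.6
```

View pics/s3.png

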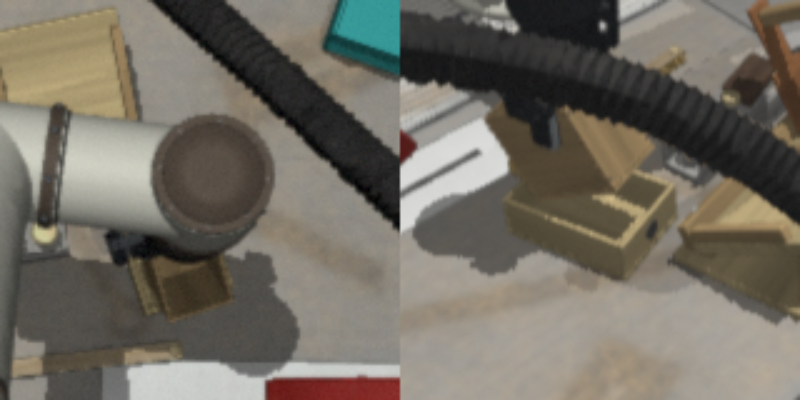

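The bin hangs tilted over the tray, between its walls, with the wrist clear of the hose. I'll lower it and start the arc.

Call:
carry_out --pt "0 0 0.02" --pt "0 0 0.034" --pt "0 0 0.038" --pt "-0.005 0 0.04" --pt "-0.01 0 0.041" --pt "-0.016 0 0.043" --pt "-0.02 0 0.045" --pt "-0.02 0 0.045" --roll '[0,0,0,0,0,0,0,0]' --claw '[0.04,0.04,0.04,0.04,0.04,0.04,0.04,0.04]'

```text
clock: 11.38
position: [396.0, -200.1, 245.2]
ee_rot: [-0.162, 0.987, -0.0, -0.006]
contact_force: [-18.0, -6.1, 32.3]
gripper_width: 61.3
grasp_force: 69.2
```

```bash
cat > look.py <<'E'
from h import *
# side-view cloud of the bin: wooden points above the tray; estimate tilt from top rim / planar fit
import sys
p=get_image("side");c=cloud(p).reshape(-1,3);col=p["img"].reshape(-1,3).astype(int)
t=np.array([float(sys.argv[1]),float(sys.argv[2])]);yaw=np.radians(float(sys.argv[3]))
d=c[:,:2]-t; x=d@[np.cos(yaw),np.sin(yaw)]; y=d@[-np.sin(yaw),np.cos(yaw)]
m=(abs(x)<90)&(y<-15)&(y>-45)&(c[:,2]>48)&(c[:,2]<170)&(col[:,0]>col[:,2]+25)
q=np.stack([x,y,c[:,2]],1)[m]
# outline of the -y side face
pts=q[:,[0,2]].astype(np.float32); print(len(q),"rect",cv2.minAreaRect(pts))
for z in range(50,150,10):
    k=abs(q[:,2]-z)<4
    if k.sum()>4: print(z,k.sum(),np.round(np.percentile(q[k,0],[3,97])),np.round(np.median(q[k,1])))
E
python3 go.py 379 -205.2 94 -161.6;python3 look.py 386.7 -202.7 18.4
```

```text
t 11.38 grasp pt [ 394.2 -200.4   90.5] yaw -161.4 j [-0.1   0.28 -0.63  0.01 -0.67 -1.15] F [-18.   -6.1  32.3] w 61.3 gf 69.2
slide mm [17.8  0.6 -3.3] roll 0.2 rows 0.3
773 rect ((-2.63592529296875, 69.46554565429688), (102.30071258544922, 85.90338134765625), 22.423999786376953)
50 87 [-44.  58.] -31.0
60 115 [-46.  54.] -31.0
70 105 [-54.  51.] -31.0
80 97 [-57.  47.] -31.0
90 82 [-61.  43.] -31.0
100 51 [-42.  40.] -31.0
110 35 [22. 36.] -28.0
120 40 [20. 33.] -28.0
```

The tilt is down to about 22° and the swing is working. I'll lift off, shift back and finish the arc.

Call:
carry_out --pt "0 0 -0.014" --pt "0.022 0 -0.014" --pt "0.022 0 -0.004" --pt "0.014 0 0.002" --pt "0.006 0 0.007" --pt "0.0 0 0.012" --pt "-0.006 0 0.016" --pt "-0.008 0 0.017" --roll '[0,0,0,0,0,0,0,0]' --claw '[0.04,0.04,0.04,0.04,0.04,0.04,0.04,0.04]'

```text
clock: 12.42
position: [409.6, -196.8, 227.6]
ee_rot: [-0.163, 0.987, -0.002, 0.004]
contact_force: [3.0, -1.2, 8.9]
gripper_width: 61.3
grasp_force: 68.0
```

```bash
python3 go.py 379 -205.2 94 -161.6;python3 look.py 386.7 -202.7 18.4
```

```text
t 12.43 grasp pt [ 410.8 -197.3   72.9] yaw -161.2 j [-0.09  0.32 -0.63  0.   -0.61 -1.16] F [ 3.  -1.2  8.9] w 61.3 gf 68.0
slide mm [ 31.5   1.8 -21.3] roll 0.4 rows 0.6
518 rect ((4.430793762207031, 72.76663970947266), (102.671142578125, 57.17181396484375), 4.969752311706543)
50 72 [-39.  57.] -34.0
60 89 [-43.  56.] -33.0
70 65 [-43.  55.] -34.0
80 67 [-45.  55.] -33.0
90 71 [-46.  53.] -33.0
100 53 [-35.  53.] -32.0
```

Call:
carry_out --pt "0.004 0 -0.003" --pt "0.007 0 0.0" --pt "0.007 0 0.005" --pt "0.007 0 0.007" --pt "0.007 0 0.003" --pt "0.007 0 0.003" --pt "0.007 0 0.0" --pt "0.007 0 0.0" --roll '[0,0,0,0,0,0,0,0]' --claw '[0.04,0.04,0.04,0.04,0.04,0.0854,0.0854,0.0854]'

```text
clock: 13.48
position: [399.9, -198.6, 224.5]
ee_rot: [-0.161, 0.987, 0.0, -0.0]
contact_force: [0.2, -0.1, 0.4]
gripper_width: 85.5
grasp_force: 0.0
```

Call:
carry_out --pt "0 0 0" --pt "0 0 -0.04" --pt "0 0 -0.09" --pt "0 0 -0.15" --pt "0 0 -0.18" --roll '[0,0,0,0,0]' --claw '[0.0854,0.0854,0.0854,0.0854,0.0854]'

```text
clock: 14.1
position: [400.3, -198.6, 408.0]
ee_rot: [-0.161, 0.987, -0.001, 0.002]
contact_force: [0.2, 0.3, -1.4]
gripper_width: 85.2
grasp_force: 0.0
```

```bash
python3 look.py 386.7 -202.7 18.4; python3 go.py 423 8 250 -168; python3 - <<'E'
from h import *
p=get_image("top");c=cloud(p);z=c[...,2]
for lo,hi,n in((34,50,"tray"),(85,105,"bin rim")):
    m=(z>lo)&(z<hi)&(c[...,1]<-120)&(c[...,1]>-300)&(c[...,0]<470)&(c[...,0]>300)
    k,l=cv2.connectedComponents(m.astype(np.uint8),connectivity=8)
    for i in range(1,k):
        if (l==i).sum()>40: q=c[l==i];print(n,(l==i).sum(),cv2.minAreaRect(q[:,:2].astype(np.float32)),np.round(np.linalg.lstsq(np.c_[q[:,:2],np.ones(len(q))],q[:,2],rcond=None)[0],3))
E
```

```text
733 rect ((-5.810138702392578, 73.11234283447266), (49.958221435546875, 101.4049301147461), 89.9144058227539)
50 87 [-51.  44.] -31.0
60 102 [-52.  44.] -31.0
70 114 [-53.  44.] -31.0
80 123 [-52.  44.] -31.0
90 119 [-53.  43.] -31.0
100 35 [-52.  44.] -30.0
t 14.15 grasp pt [ 402.7 -199.3  256.4] yaw -161.4 j [-0.09  0.07 -0.39  0.   -1.1  -1.15] F [ 1.  -0.4  2.2] w 85.9 gf 0.0
slide mm [-86.7 189.1   5.9] roll 6.6 rows 3.3
tray 245 ((373.167724609375, -207.3914031982422), (98.91429138183594, 88.35762023925781), 18.378339767456055) [1.0000e-03 5.0000e-03 4.1916e+01]
bin rim 179 ((369.2388610839844, -207.26214599609375), (79.87973022460938, 62.74386978149414), 18.481428146362305) [3.000e-03 1.600e-02 9.553e+01]
```

The bin stands flat in the tray. The caddy is next. If I set it down its handle would overhang its low edge, so I'll grip the bar, then square the caddy up against the fixed rack's left end face. I'll measure that face and refine the handle position.

```bash
python3 - <<'E'
from h import *
d=np.load("top.npz");c=d["c"]
P=c[195:285,236:300].reshape(-1,3)
y=np.radians(12.5);h=np.array([np.cos(y),np.sin(y)]);l=np.array([-np.sin(y),np.cos(y)])
a=P[:,:2]@h;b=P[:,:2]@l;z=P[:,2]
for lo in range(430,600,12):
    k=(a>lo)&(a<lo+12)&(z>25)&(z<105)
    if k.sum()>5: print(lo,np.round(np.percentile(b[k],[90,97,99.5])),np.round(np.median(z[k&(b>np.percentile(b[k],85))])))
# handle by bar: points in plane strips
k=(z>140)&(z<200)
print("a,b along handle by z:")
for zz in range(142,192,6):
    q=k&(abs(z-zz)<3)
    if q.sum(): print(zz,q.sum(),np.round([a[q].min(),np.median(a[q]),a[q].max(),b[q].min(),np.median(b[q]),b[q].max()]))
E
python3 go.py 426 8.5 260 12
```

```text
430 [-35. -30. -28.] 46.0
442 [-36. -29. -27.] 49.0
454 [-36. -29. -27.] 58.0
466 [-36. -29. -27.] 64.0
478 [-35. -29. -27.] 71.0
490 [-36. -30. -27.] 77.0
502 [-37. -30. -27.] 84.0
514 [-38. -30. -26.] 86.0
526 [-43. -32. -28.] 88.0
538 [-38. -30. -27.] 92.0
550 [-46. -35. -28.] 88.0
a,b along handle by z:
142 30 [380. 392. 475. -99. -88. -77.]
148 73 [379. 395. 472. -99. -86. -72.]
154 60 [380. 410. 469. -99. -85. -72.]
160 47 [405. 420. 465. -99. -86. -72.]
166 50 [411. 429. 461. -99. -86. -75.]
172 48 [427. 440. 458. -99. -86. -72.]
178 21 [438. 446. 455. -96. -85. -72.]
184 29 [443. 446. 451. -99. -85. -73.]
190 8 [443. 447. 447. -98. -85. -76.]
t 14.2 grasp pt [ 402.1 -199.   253.8] yaw -161.4 j [-0.09  0.07 -0.4   0.   -1.09 -1.15] F [-0.4 -0.6 -0.7] w 85.4 gf 0.0
slide mm [-89.9 188.3  -6.4] roll -173.4 rows 16.2
```

Call:
carry_out --pt "0 0 0" --pt "-0.01 0.03 0" --pt "-0.02 0.06 -0.005" --pt "-0.035 0.09 -0.006" --pt "-0.05 0.115 -0.006" --pt "-0.065 0.14 -0.006" --pt "-0.08 0.165 -0.006" --pt "-0.097 0.186 -0.006" --roll '[-10.5,-21,-31.5,-42,-52.5,-63,-73.5,-84]' --claw '[0.0854,0.0854,0.0854,0.06,0.06,0.06,0.06,0.06]'

```text
clock: 15.2
position: [432.8, 9.6, 409.4]
ee_rot: [0.782, -0.623, -0.001, 0.001]
contact_force: [0.2, -0.3, -0.0]
gripper_width: 60.0
grasp_force: 0.0
```

```bash
python3 go.py 433.5 8 260 12.5
```

```text
t 15.2 grasp pt [432.4   9.6 254.7] yaw -77.1 j [ 0.4   0.05 -0.42 -0.   -1.1  -0.17] F [ 0.2 -0.3 -0. ] w 60.0 gf 0.0
slide mm [ 1.7 -0.3 -5.3] roll -89.6 rows 8.4
```

Call:
carry_out --pt "0.001 0 0" --pt "0.001 0 0" --pt "0.001 0 0" --pt "0.001 0 0" --pt "0.001 0 0" --pt "0.001 0 0" --pt "0.001 0 0" --pt "0.001 0 0" --roll '[-10.6,-21.2,-31.8,-42.4,-53,-63.6,-74.2,-84.8]' --claw '[0.06,0.06,0.06,0.06,0.06,0.06,0.06,0.06]'

```text
clock: 16.2
position: [433.0, 7.7, 409.2]
ee_rot: [0.998, 0.067, -0.001, 0.0]
contact_force: [0.2, -0.2, 0.6]
gripper_width: 60.0
grasp_force: 0.0
```

```bash
python3 go.py 433.5 8 154 12.5
```

```text
t 16.2 grasp pt [432.6   7.6 254.5] yaw 7.7 j [ 0.4   0.05 -0.42 -0.   -1.1   1.31] F [ 0.2 -0.2  0.6] w 60.0 gf 0.0
slide mm [  0.8  -0.3 100.5] roll -4.8 rows 1.6
```

Call:
carry_out --pt "0.001 0 0" --pt "0.001 0 0.04" --pt "0.001 0 0.075" --pt "0.001 0 0.1" --pt "0.001 0 0.1" --pt "0.001 0 0.1" --pt "0.001 0 0.1" --pt "0.001 0 0.1" --roll '[-4.8,-4.8,-4.8,-4.8,-4.8,-4.8,-4.8,-4.8]' --claw '[0.06,0.06,0.06,0.06,0.0,0.0,0.0,0.0]'

```text
clock: 17.2
position: [434.4, 7.9, 311.5]
ee_rot: [0.994, 0.106, 0.001, -0.0]
contact_force: [-0.5, 0.5, 0.1]
gripper_width: 15.5
grasp_force: 59.1
```

Call:
carry_out --pt "0 0 0" --pt "0 0 -0.02" --pt "0 0 -0.06" --pt "0 0 -0.1" --pt "0 0 -0.13" --pt "0 0 -0.13" --roll '[0,0,0,0,0,0]' --claw '[0,0,0,0,0,0]'

```text
clock: 17.95
position: [434.5, 8.0, 442.8]
ee_rot: [0.994, 0.106, 0.003, -0.001]
contact_force: [-0.7, 0.9, -1.2]
gripper_width: 15.3
grasp_force: 58.8
```

```bash
python3 go.py 490 200 280 -77.5; python3 - <<'E'
from h import *
p=get_image("top");c=cloud(p);z=c[...,2]
for lo,hi,n in((34,50,"tray"),(85,105,"bin rim")):
    m=(z>lo)&(z<hi)&(c[...,1]<-120)&(c[...,1]>-300)&(c[...,0]<470)&(c[...,0]>300)
    k,l=cv2.connectedComponents(m.astype(np.uint8),connectivity=8)
    for i in range(1,k):
        if (l==i).sum()>40: q=c[l==i];print(n,(l==i).sum(),cv2.minAreaRect(q[:,:2].astype(np.float32)))
a=p["img"][160:340,160:430][:,:,::-1];p=get_image("side");b=p["img"][110:290,180:450][:,:,::-1]
cv2.imwrite("pics/s4.png",cv2.resize(np.vstack([a,b]),None,fx=1.6,fy=1.6))
E
```

```text
t 17.95 grasp pt [435.3   8.3 288.1] yaw 12.1 j [ 0.39  0.02 -0.36  0.   -1.18  1.39] F [-0.7  0.9 -1.2] w 15.3 gf 58.8
slide mm [  94.7 -176.1    8.7] roll 89.6 rows 8.4
tray 412 ((386.5039978027344, -202.9696502685547), (126.86164855957031, 88.56747436523438), 18.55760383605957)
bin rim 278 ((378.8124694824219, -203.73873901367188), (100.29348754882812, 62.81852340698242), 18.806222915649414)
```

View pics/s4.png

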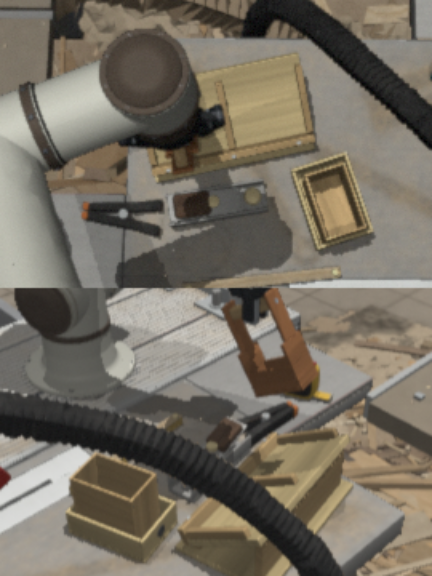

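The top panel shows the bin nested in the tray at (330,200); relative to the tray it is at (-7.5,+1.7) mm, inside tolerance. In the lower panel the caddy is held by its bar at (275,350), still tilted. Before going there I'll check the height of whatever lies left of the rack.

```bash
python3 - <<'E'
from h import *
np.set_printoptions(linewidth=200)
c=np.load("top.npz")["c"]
print(np.round(c[170:300:10,160:250:8,2]).astype(int)); print(np.round(c[230,190]),np.round(c[240,232]))
E
python3 go.py 494 196 270 -77.5
```

```text
[[  34   38   42   41   31 -806 -846 -857 -859 -853 -852 -842]
 [  46   48   51   52   27 -820 1473 -860 -846 -859 -842 -853]
 [  50   49   50   49   22 -858 -882 -862 -855 -837 -854    2]
 [  52 1473   48   45   14 -854 -871 -861 -874 -869 -874   -4]
 [  48   45   47   46   10 -857 -850 -863 -863 -870 -826    0]
 [  44   52   47   51 -869 -848 -871 -875 1473 -863 -825   87]
 [  47   40   48   45 -878 -868 -874 -838 -875 -854 1473   93]
 [  49   44   50   49 -866 -847 -852 -864 -842 -845 -843   -1]
 [  28   28 -867 -864 -847 -874 -880 -852 -847 -833    6    2]
 [-851 -849 -859 -872 -867 -869 -837 -840 -831 -834   -7    1]
 [-838 -847 -860 -860 -862 -862 -858 -815 -820 -180    4    0]
 [  -2   -5 -852 -853 -878 -863 -872 -849 -859 -853   -6    3]
 [  -5   -5   -1   10   -5    0   -2   22   25   24   21   22]]
[519. 232.  22.] [ 665.  266. -845.]
t 18.05 grasp pt [433.6   7.9 285.1] yaw 12.1 j [ 0.39  0.02 -0.37 -0.   -1.18  1.39] F [-1.1  0.  -1.9] w 15.0 gf 58.8
slide mm [  98.4 -171.4   15.1] roll 89.6 rows 8.4
```

Call:
carry_out --pt "0.01 -0.02 0" --pt "0.022 -0.042 0" --pt "0.035 -0.065 0" --pt "0.05 -0.087 0" --pt "0.062 -0.11 0" --pt "0.075 -0.132 0" --pt "0.087 -0.152 0" --pt "0.098 -0.171 0.005" --roll '[10.6,21.2,31.8,42.4,53,63.6,74.2,84.8]' --claw '[0,0,0,0,0,0,0,0]'

```text
clock: 19.05
position: [494.3, 196.5, 433.6]
ee_rot: [0.804, -0.595, -0.001, 0.001]
contact_force: [-0.3, -0.4, -0.9]
gripper_width: 15.0
grasp_force: 58.8
```

```bash
cat > cad.py <<'E'
from h import *
# tilt of the caddy: view from both cameras, brown points below the grasp point; x' = tool x
s=read_state();T=R.from_quat(s["ee_rot"]).as_matrix();g=np.array(s["position"])+154.7*T[:,2]
for n in("side","top"):
    p=get_image(n);c=cloud(p);i=p["img"].astype(int)
    m=(i[...,0]>i[...,2]*1.7)&(np.linalg.norm(c-g,axis=2)<150)
    q=(c[m]-g)@T
    m2=(abs(q[:,1])<32)&(q[:,2]<135)&(q[:,2]>-35)&(abs(q[:,0])<110)
    q=q[m2]; r=cv2.minAreaRect(q[:,[0,2]].astype(np.float32)) if len(q)>10 else None
    print(n,len(q),r)
    for z in range(-30,135,15):
        k=abs(q[:,2]-z)<7
        if k.sum()>5: print("  down",z,k.sum(),"x",np.round(np.percentile(q[k,0],[4,96])))
E
python3 go.py 494 196 155 -77.5; python3 cad.py
```

```text
t 19.05 grasp pt [493.8 196.3 278.9] yaw -73.0 j [ 0.68  0.21 -0.17 -0.   -1.2  -0.39] F [-0.3 -0.4 -0.9] w 15.0 gf 58.8
slide mm [  0.3  -0.  123.9] roll 4.5 rows 2.0
side 1256 ((23.316343307495117, 44.420894622802734), (128.73492431640625, 84.64276123046875), 59.97945022583008)
  down -30 44 x [23. 29.]
  down -15 78 x [27. 37.]
  down 0 92 x [36. 46.]
  down 15 92 x [43. 54.]
  down 30 154 x [-25.  63.]
  down 45 209 x [-22.  72.]
  down 60 210 x [-13.  80.]
  down 75 226 x [-4. 88.]
  down 90 55 x [ 2. 70.]
  down 105 12 x [25. 47.]
top 1173 ((19.568233489990234, 46.743465423583984), (136.35032653808594, 85.08279418945312), 61.28131103515625)
  down -30 39 x [16. 24.]
  down -15 76 x [12. 32.]
  down 0 71 x [30. 41.]
  down 15 102 x [-46.  48.]
  down 30 118 x [-34.  58.]
  down 45 95 x [57. 67.]
  down 60 104 x [50. 75.]
  down 75 176 x [-7. 82.]
  down 90 115 x [-2. 82.]
  down 105 127 x [ 4. 40.]
  down 120 70 x [14. 30.]
```

Tilt measures 30° from both cameras. I'll descend beside the rack's end face, then push in until the end plate lies flush.

Call:
carry_out --pt "0 0 0.04" --pt "0 0 0.08" --pt "0 0 0.11" --pt "0 0 0.13" --pt "0.01 0 0.13" --pt "0.02 0 0.13" --pt "0.03 0 0.13" --pt "0.04 0 0.13" --roll '[4.5,4.5,4.5,4.5,4.5,4.5,4.5,4.5]' --claw '[0,0,0,0,0,0,0,0]'

```text
clock: 20.15
position: [507.6, 159.6, 309.3]
ee_rot: [0.782, -0.624, 0.001, -0.007]
contact_force: [-4.1, 13.3, 6.5]
gripper_width: 15.2
grasp_force: 61.6
```

```bash
python3 go.py 494 196 148 -77.5; python3 cad.py
```

```text
t 20.15 grasp pt [509.1 161.2 154.7] yaw -77.2 j [ 0.61  0.32 -0.36 -0.   -0.88 -0.38] F [-4.1 13.3  6.5] w 15.2 gf 61.6
slide mm [-38.4   5.2   6.9] roll 0.3 rows 0.6
side 992 ((21.103940963745117, 47.548282623291016), (128.39402770996094, 101.76399230957031), 60.683937072753906)
  down -30 23 x [24. 29.]
  down -15 68 x [25. 36.]
  down 0 69 x [32. 41.]
  down 15 76 x [-39.  48.]
  down 30 108 x [-30.  55.]
  down 45 158 x [-27.  62.]
  down 60 187 x [-21.  72.]
  down 75 105 x [-15.  65.]
  down 90 99 x [-10.  73.]
  down 105 27 x [-2. 46.]
top 771 ((11.18160629272461, 47.58196258544922), (132.08392333984375, 154.2796630859375), 9.853849411010742)
  down -30 22 x [18. 27.]
  down -15 43 x [17. 34.]
  down 0 64 x [-47.  39.]
  down 15 55 x [-40.  45.]
  down 30 61 x [-33.  52.]
  down 45 69 x [-28.  59.]
  down 60 61 x [45. 65.]
  down 75 88 x [14. 70.]
  down 90 57 x [-3. 71.]
  down 105 107 x [-4. 40.]
  down 120 74 x [ 1. 24.]
```

Call:
carry_out --pt "0.006 0 0.003" --pt "0.012 0 0.004" --pt "0.018 0 0.004" --pt "0.024 0 0.004" --pt "0.03 0 0.004" --pt "0.034 0 0.004" --pt "0.038 0 0.004" --pt "0.038 0 0.004" --roll '[0,0,0,0,0,0,0,0]' --claw '[0,0,0,0,0,0,0,0]'

```text
clock: 21.25
position: [516.0, 121.8, 304.6]
ee_rot: [0.782, -0.624, 0.001, -0.006]
contact_force: [-0.8, 7.4, 2.8]
gripper_width: 15.3
grasp_force: 59.7
```

```bash
python3 go.py 494 196 148 -77.5; python3 cad.py
```

```text
t 21.25 grasp pt [517.3 122.9 149.9] yaw -77.2 j [ 0.54  0.32 -0.37 -0.   -0.87 -0.31] F [-0.8  7.4  2.8] w 15.3 gf 59.7
slide mm [-77.3   4.9   2.3] roll 0.3 rows 1.2
side 783 ((-4.197200775146484, 46.41587829589844), (131.55616760253906, 84.75023651123047), 87.39230346679688)
  down -15 56 x [-46.  33.]
  down 0 46 x [28. 34.]
  down 15 63 x [-42.  34.]
  down 30 72 x [-43.  35.]
  down 45 101 x [-42.  36.]
  down 60 100 x [-43.  35.]
  down 75 106 x [-42.  34.]
  down 90 114 x [-42.  36.]
  down 105 71 x [-41.  36.]
top 458 ((-2.3922157287597656, 44.3406982421875), (144.61590576171875, 90.02117919921875), 84.93882751464844)
  down -15 64 x [-51.  28.]
  down 0 31 x [-46.  29.]
  down 15 17 x [-45.  31.]
  down 30 25 x [-45.  32.]
  down 45 40 x [-45.  33.]
  down 60 40 x [-43.  41.]
  down 75 47 x [-41.  33.]
  down 90 31 x [-41.  30.]
  down 105 112 x [-41.  20.]
  down 120 16 x [-40.  14.]
```

Nearly upright. I'll push a touch further, then back off and lift.

Call:
carry_out --pt "0.002 0 0" --pt "0.004 0 0" --pt "0.004 0 0" --pt "-0.015 0 0" --pt "-0.03 0 -0.02" --pt "-0.03 0 -0.07" --pt "-0.03 0 -0.12" --pt "-0.03 0 -0.14" --roll '[0,0,0,0,0,0,0,0]' --claw '[0,0,0,0,0,0,0,0]'

```text
clock: 22.35
position: [507.7, 149.7, 445.5]
ee_rot: [0.782, -0.623, 0.001, -0.002]
contact_force: [0.6, 0.4, -1.5]
gripper_width: 14.8
grasp_force: 59.3
```

```bash
python3 go.py 378.8 -203.7 270 -161.3; python3 cad.py
```

```text
t 22.35 grasp pt [508.5 150.  290.8] yaw -77.1 j [ 0.59  0.19 -0.16  0.   -1.21 -0.37] F [ 0.6  0.4 -1.5] w 14.8 gf 59.3
slide mm [315.8 204.6  19.5] roll 84.2 rows 7.9
side 1279 ((-5.422641754150391, 45.74516677856445), (128.7899932861328, 83.55989074707031), 87.63525390625)
  down -15 63 x [27. 32.]
  down 0 65 x [-43.  33.]
  down 15 89 x [-44.  34.]
  down 30 94 x [-44.  34.]
  down 45 141 x [-44.  35.]
  down 60 195 x [-43.  35.]
  down 75 229 x [-42.  36.]
  down 90 199 x [-43.  36.]
  down 105 133 x [-43.  36.]
top 620 ((-8.286029815673828, 41.440799713134766), (145.68675231933594, 80.72657775878906), 86.71407318115234)
  down -15 89 x [-50.  28.]
  down 0 35 x [-46.  29.]
  down 15 34 x [-45.  30.]
  down 30 27 x [-44.  31.]
  down 45 60 x [-47.  31.]
  down 60 41 x [-44.  32.]
  down 75 75 x [-43.  33.]
  down 90 66 x [-44.  33.]
  down 105 156 x [-41.  17.]
```

Call:
carry_out --pt "0.04 0.026 0" --pt "0.08 0.052 0" --pt "0.12 0.078 0" --pt "0.16 0.104 0" --pt "0.2 0.13 0" --pt "0.24 0.156 0" --pt "0.28 0.182 0" --pt "0.32 0.207 0.01" --roll '[10.5,21,31.5,42,52.5,63,73.5,84.2]' --claw '[0,0,0,0,0,0,0,0]'

```text
clock: 23.45
position: [376.0, -209.5, 430.9]
ee_rot: [-0.159, 0.987, 0.0, -0.0]
contact_force: [1.7, -0.1, -1.0]
gripper_width: 14.8
grasp_force: 59.2
```

Call:
carry_out --pt "0 0 0" --pt "0 0 0.01" --pt "0 0 0.02" --roll '[0,0,0]' --claw '[0,0,0]'

```text
clock: 23.82
position: [377.3, -207.5, 410.6]
ee_rot: [-0.163, 0.987, 0.0, -0.0]
contact_force: [-0.5, 0.2, -1.1]
gripper_width: 15.1
grasp_force: 59.3
```

```bash
python3 go.py 375 -205 225 -161.3; python3 cad.py; python3 - <<'E'
from h import *
# caddy across-width centre & bin from side camera
s=read_state();T=R.from_quat(s["ee_rot"]).as_matrix();g=np.array(s["position"])+154.7*T[:,2]
p=get_image("side");c=cloud(p);i=p["img"].astype(int)
q=(c-g)@T
br=(i[...,0]>i[...,2]*1.7)&(abs(q[...,0])<60)&(abs(q[...,1])<40)&(q[...,2]>80)&(q[...,2]<122)
print("caddy low part x,y",np.round(np.percentile(q[br][:,:2],[3,50,97],axis=0)),br.sum(),"bottom",np.percentile(q[br][:,2],98))
w=(c[...,2]>55)&(c[...,2]<100)&(abs(q[...,0])<75)&(abs(q[...,1])<60)
print("bin x,y in tool",np.round(np.percentile(q[w][:,:2],[2,98],axis=0)),w.sum())
w=(c[...,2]>88)&(c[...,2]<100)&(abs(q[...,0])<75)&(abs(q[...,1])<60)
print("bin rim x,y in tool",cv2.minAreaRect(q[w][:,:2].astype(np.float32)),np.round(np.percentile(q[w][:,:2],[2,98],axis=0)),w.sum())
cv2.imwrite("pics/s5.png",cv2.resize(p["img"][130:310,160:360][:,:,::-1],None,fx=3,fy=3))
E
```

```text
t 23.82 grasp pt [ 377.2 -207.4  255.9] yaw -161.2 j [-0.12  0.04 -0.43 -0.   -1.1  -1.12] F [-0.5  0.2 -1.1] w 15.1 gf 59.3
slide mm [ 1.4  3.1 30.9] roll 0.1 rows 0.5
side 506 ((-9.436071395874023, 47.01001739501953), (131.6465606689453, 79.2265625), 87.1427993774414)
  down -15 44 x [-51. -47.]
  down 0 62 x [-51.  26.]
  down 15 74 x [-50.  26.]
  down 30 81 x [-50.  27.]
  down 45 71 x [-49.  27.]
  down 60 25 x [-48.  28.]
  down 105 115 x [-45.  25.]
top 264 ((16.354915618896484, 41.585174560546875), (149.90602111816406, 39.33486557006836), 89.56694793701172)
  down -15 19 x [26. 31.]
  down 0 12 x [25. 32.]
  down 15 12 x [31. 33.]
  down 30 11 x [30. 33.]
  down 45 27 x [29. 34.]
  down 60 14 x [34. 35.]
  down 75 38 x [ 7. 35.]
  down 90 24 x [ 9. 36.]
  down 105 69 x [ 1. 36.]
  down 120 15 x [ 0. 28.]
caddy low part x,y [[-45. -24.]
 [-22. -22.]
 [ 25. -17.]] 121 bottom 113.48479944407019
bin x,y in tool [[-56. -32.]
 [ 43.  30.]] 1382
bin rim x,y in tool ((-5.654510498046875, -0.6007957458496094), (65.35311889648438, 101.65837860107422), 89.78032684326172) [[-56. -32.]
 [ 44.  30.]] 363
```

View pics/s5.png

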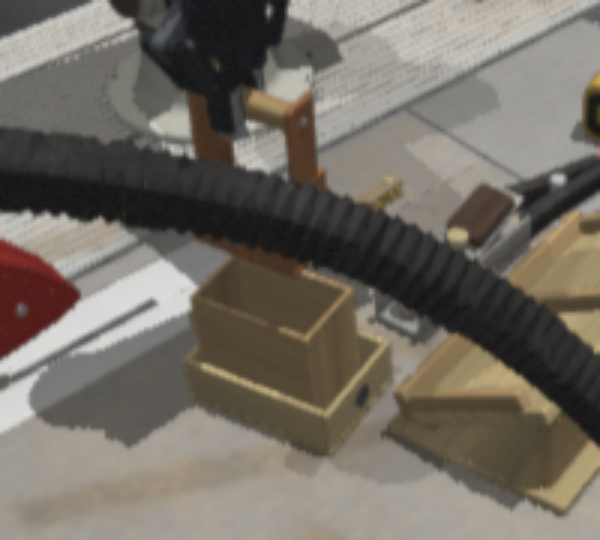

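The caddy hangs upright over the bin, partly behind the hose (crop (260,190)), with the bin at (270,340). I'll lower to just above the rim and compare the two in each camera.

Call:
carry_out --pt "0.001 0.001 0.015" --pt "0.001 0.001 0.028" --pt "0.001 0.001 0.032" --pt "0.001 0.001 0.032" --roll '[0,0,0,0]' --claw '[0,0,0,0]'

```text
clock: 24.48
position: [376.1, -207.6, 379.7]
ee_rot: [-0.162, 0.987, -0.0, -0.0]
contact_force: [0.5, 0.4, -1.1]
gripper_width: 15.1
grasp_force: 59.2
```

```bash
cat > rel.py <<'E'
from h import *
s=read_state();T=R.from_quat(s["ee_rot"]).as_matrix();g=np.array(s["position"])+154.7*T[:,2]
print("grasp",np.round(g,1),"F",np.round(s["contact_force"],1))
for n in("side","top"):
    p=get_image(n);c=cloud(p);i=p["img"].astype(int);q=(c-g)@T
    br=(i[...,0]>i[...,2]*1.7)&(abs(q[...,0])<60)&(abs(q[...,1])<40)&(q[...,2]>-25)&(q[...,2]<122)
    for lo,hi in((-25,10),(10,60),(60,122)):
        k=br&(q[...,2]>lo)&(q[...,2]<hi)
        if k.sum()>10: print(n,"caddy",lo,hi,k.sum(),"x,y",np.round(np.percentile(q[k][:,:2],[2,98],axis=0),1).tolist())
    w=(c[...,2]>86)&(c[...,2]<102)&(abs(q[...,0])<75)&(abs(q[...,1])<60)&~br
    print(n,"rim",w.sum(),np.round(np.percentile(q[w][:,:2],[1.5,98.5],axis=0),1).tolist())
    t=(c[...,2]>36)&(c[...,2]<47)&(abs(q[...,0])<85)&(abs(q[...,1])<60)
    print(n,"tray",t.sum(),np.round(np.percentile(q[t][:,:2],[1.5,98.5],axis=0),1).tolist())
E
python3 rel.py
```

```text
grasp [ 376.1 -207.7  225. ] F [ 0.5  0.4 -1.1]
side caddy -25 10 113 x,y [[-51.8, -14.9], [25.7, 8.4]]
side caddy 10 60 28 x,y [[-50.3, -12.0], [26.6, 9.0]]
side caddy 60 122 558 x,y [[-46.7, -24.0], [28.7, 14.6]]
side rim 325 [[-55.9, -31.5], [43.3, 30.5]]
side tray 601 [[-76.6, -45.6], [46.0, 40.6]]
top caddy -25 10 32 x,y [[25.2, -8.6], [31.3, 15.0]]
top caddy 10 60 56 x,y [[27.8, -18.1], [33.5, 22.9]]
top caddy 60 122 147 x,y [[1.5, -16.8], [35.6, 23.3]]
top rim 96 [[-1.2, -27.2], [46.0, 33.6]]
top tray 173 [[-42.4, -41.9], [51.4, 45.2]]
```

Call:
carry_out --pt "0.0015 0.0015 0" --pt "0.0015 0.0015 0.015" --pt "0.0015 0.0015 0.03" --pt "0.0015 0.0015 0.045" --pt "0.0015 0.0015 0.06" --pt "0.0015 0.0015 0.075" --pt "0.0015 0.0015 0.088" --pt "0.0015 0.0015 0.088" --roll '[0,0,0,0,0,0,0,0]' --claw '[0,0,0,0,0,0,0,0]'

```text
clock: 25.58
position: [373.8, -206.7, 291.1]
ee_rot: [-0.162, 0.987, 0.0, -0.001]
contact_force: [-0.6, -0.0, -1.1]
gripper_width: 15.0
grasp_force: 59.2
```

```bash
python3 rel.py
```

```text
grasp [ 373.5 -206.7  136.4] F [-0.6 -0.  -1.1]
side caddy -25 10 52 x,y [[-51.3, -15.8], [26.5, -1.0]]
side caddy 10 60 285 x,y [[-54.6, -29.0], [29.9, 15.6]]
side caddy 60 122 168 x,y [[-15.5, -3.7], [30.4, 21.7]]
side rim 344 [[-58.3, -33.5], [41.4, 28.6]]
side tray 565 [[-78.9, -47.6], [43.8, 39.3]]
top caddy -25 10 21 x,y [[25.3, -8.8], [31.1, 14.7]]
top caddy 10 60 97 x,y [[11.7, -25.8], [43.4, 32.0]]
top caddy 60 122 133 x,y [[3.0, -26.5], [39.2, 31.9]]
top rim 55 [[7.4, -29.5], [44.0, 31.7]]
top tray 161 [[3.1, -44.3], [48.8, 43.2]]
```

It's in with no contact. I'll continue to the floor, then release slowly.

Call:
carry_out --pt "0 0 0.006" --pt "0 0 0.01" --pt "0 0 0.013" --pt "0 0 0.013" --roll '[0,0,0,0]' --claw '[0,0,0,0]'

```text
clock: 26.18
position: [374.0, -206.8, 278.8]
ee_rot: [-0.162, 0.987, -0.0, -0.0]
contact_force: [-1.1, -0.5, -0.2]
gripper_width: 15.0
grasp_force: 59.5
```

Call:
carry_out --pt "0 0 0.002" --pt "0 0 0.003" --pt "0 0 0.003" --pt "0 0 0.003" --pt "0 0 0.003" --pt "0 0 -0.04" --pt "0 0 -0.1" --pt "0 0 -0.16" --roll '[0,0,0,0,0,0,0,0]' --claw '[0,0,0.06,0.06,0.06,0.06,0.06,0.06]'

```text
clock: 27.18
position: [373.8, -206.7, 440.2]
ee_rot: [-0.162, 0.987, 0.0, -0.0]
contact_force: [1.2, 0.1, 0.1]
gripper_width: 59.7
grasp_force: 0.0
```

Call:
carry_out --pt "-0.03 0.04 -0.02" --pt "-0.06 0.08 -0.02" --pt "-0.09 0.12 -0.02" --pt "-0.12 0.16 -0.02" --pt "-0.15 0.2 -0.02" --pt "-0.15 0.2 -0.02" --roll '[0,0,0,0,0,0]' --claw '[0.06,0.06,0.06,0.06,0.06,0.06]'

```text
clock: 27.92
position: [453.1, 33.3, 458.0]
ee_rot: [-0.164, 0.986, -0.0, -0.001]
contact_force: [-0.3, 0.0, -0.3]
gripper_width: 59.9
grasp_force: 0.0
```

```bash
python3 - <<'E'
from h import *
y=np.radians(18.6);A=np.array([[np.cos(y),np.sin(y)],[-np.sin(y),np.cos(y)]])
for n in("top","side"):
    p=get_image(n);c=cloud(p);z=c[...,2];i=p["img"].astype(int)
    q=(c[...,:2]-[386.5,-203])@A.T
    near=(abs(q[...,0])<75)&(abs(q[...,1])<55);br=(i[...,0]>i[...,2]*1.9)
    for lo,hi,nm,cm in((36,48,"tray",~br),(88,101,"bin",~br),(105,150,"caddy top",z>0)):
        m=near&(z>lo)&(z<hi)&cm
        if m.sum()<10: continue
        P=np.c_[q[m],z[m]];r=cv2.minAreaRect(P[:,:2].astype(np.float32))
        s=np.linalg.lstsq(np.c_[P[:,:2],np.ones(len(P))],P[:,2],rcond=None)[0]
        print(n,nm,m.sum(),np.round(r[0],1),np.round(r[1],1),"slopes",np.round(s[:2],3),"zmax",np.percentile(P[:,2],97),"pct",np.round(np.percentile(P[:,:2],[2,98],axis=0)).tolist())
    if n=="top":a=p["img"][200:340,300:460][:,:,::-1]
b=p["img"][170:310,170:330][:,:,::-1]
cv2.imwrite("pics/s6.png",cv2.resize(np.hstack([a,b]),None,fx=2.5,fy=2.5))
E
```

```text
top tray 415 [0.2 0.2] [ 88.5 126.3] slopes [-0.002  0.002] zmax 46.020494330720496 pct [[-62.0, -44.0], [62.0, 44.0]]
top bin 255 [-7.6  1.8] [ 62.5 100.2] slopes [-0.001 -0.003] zmax 99.93183930000995 pct [[-57.0, -29.0], [42.0, 33.0]]
top caddy top 316 [-9.9  2.1] [80.3 26.9] slopes [ 0.003 -0.117] zmax 140.66382457817662 pct [[-49.0, -10.0], [29.0, 15.0]]
side tray 583 [ 2.9 -3.1] [128.4  89.4] slopes [-0.013  0.016] zmax 47.14625301685486 pct [[-57.0, -47.0], [65.0, 39.0]]
side bin 295 [-5.6 -1.3] [ 63.7 101.1] slopes [-0.003  0.015] zmax 97.46650966279614 pct [[-54.0, -32.0], [44.0, 29.0]]
side caddy top 352 [-7.3 -1.9] [27.8 81.9] slopes [ 0.01  -0.232] zmax 137.60152710191323 pct [[-45.0, -14.0], [33.0, 8.0]]
```

View pics/s6.png

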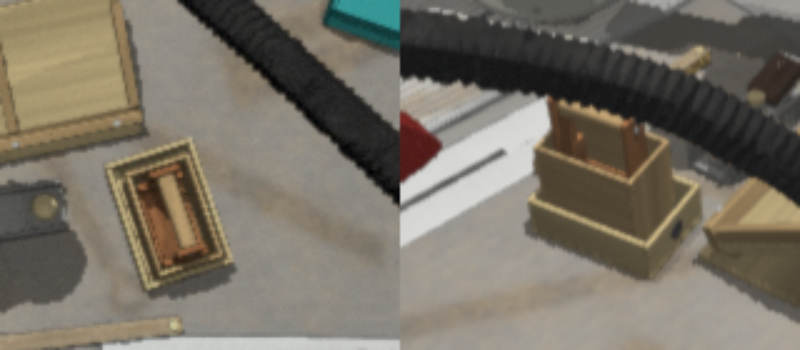

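The picture shows a clean nest: caddy in bin in tray at (170,215). The bin is offset -8 mm in the tray and the caddy -2 mm in the bin. Both are flat, with the caddy top at 139 mm as expected, and the robot is clear.

```bash
python3 -c "
from bench import *
print(job_done())"
```

```text
the job is handed in; nothing more can be done
None
```

The bin is in the tray and the caddy is in the bin, all measured flat and within tolerance; I handed the job in at about 28 s, after first dragging the tray clear of the hose, and it returned no verdict.

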